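# Set the pull tester's range and hold its rod at the mark

## Robot

A 6-joint arm with a two-finger parallel gripper is mounted at the origin on a cart in front of the work surface, level with it; the furniture and walls round the work are solid. World frame = base frame: x ahead of the robot, y to its left, z up, the work surface at z = 0. Lengths are in mm, angles in rad, forces in N, time in s.
With the tool pointing down it reaches from about 350 to 775 mm from the base axis. Payload 7.3 kg.
Tool frame: the origin (TCP) lies between the finger pads; the fingertips stand bot.tips_ahead ahead of it and the grasp point (between the pads) lies 6 mm ahead of it (bot.tips_ahead is the distance from the TCP to the fingertips, in mm); z points along the fingers, y is the line along which they close (so a half turn about z gives the same grasp; the last joint's range is limited). The gripper opens to 92 mm and grips with 3 to 60 N. Pads are 19 mm wide; open, the fingers measure 130 mm over their backs; the gripper's body (75 mm by 190 mm) begins 47 mm behind the grasp point.
Start: joints at [1.174, 0.342, 1.524, -0, 1.275, -0.146], TCP at [130.277, 508.596, 251.741] pointing down, gripper open.
Joint ranges: [-2.53, 2.53], [-0.77, 2.02], [0.04, 2.7], [-1, 4.14], [0.28, 2.66], [-3.11, 3.11]. Speed limits (rad/s): [2.57, 2.57, 3.14, 3.14, 3.14, 3.14].

## Interface

Orientations are given as [roll, pitch, yaw] about the fixed x, y, z axes, in that order (R = Rz(yaw) Ry(pitch) Rx(roll)).
In Python, from plant import bot gives the robot as it stands. The module is installed in compiled form; this text tells all that it offers.
- The arm moves only by the tool step_arm, never from a script. Its argument "targets" is one flat list of numbers, 7 for each row, row after row: the opening, from 0 (shut) to 1 (fully open), then the shift along the tool's x, y, z each as a share of 100 mm, from -1 to 1, then the turn, a rotation vector about the tool's x, y, z each as a share of pi/4 rad, from -1 to 1. A call has 1 to 20 rows; each row is the pose to reach, as a shift and turn from the pose commanded when the call began, along the tool's axes at that moment; what a row does not reach only later rows make up. A row lasts 1/8 s, in which the tool goes at most 62.5 mm and 10.7 degrees, less where a joint would pass 70% of its speed; a pose out of reach is approached as far as the arm can. A call with a number of a shift or a turn outside -1 to 1 is refused whole. A call with a gripper value outside its range is refused whole. The fingers move at their own pace and stop on an object; the grip force is fixed at half the most. Time passes only in rows, so rows that repeat a pose let the fingers close. It gives the time, the measured TCP pose, the force, the opening and the grip force at its end, in the units of the state.
- bot.get_obs(): the state, without advancing time (a new reading comes with each control period).
- bot.capture(name): name is "side" or "top"; returns (picture, depth): 420x560x3 uint8, blue, green, red; 420x560 float32, mm along the optical axis (not along the pixel's ray), 0 where there is no reading.
- bot.camera_info(name): a dict with "fx", "fy", "cx", "cy" (pixels), "k1" (the pictures are not rectified: a ray, as slopes to the right and down, at radius r is drawn at 1 + k1 r^2 times it, then the intrinsics apply), "camera_from_world" (4x4, takes a point from world to camera coordinates). Camera axes: x right, y down, z forward; pixel columns grow to the right and rows downward; lengths in mm; the calibration is good to about 2 mm. A picture is of the moment at which its call begins. camera_info takes no time and is no camera call.
- bot.close_job(): hands the job in; it is judged then, once.
The state is a dict: "time": time; "joint_positions": joint angles; "dq": joint speeds; "tau": joint torques, N m; "tool_pos": TCP position; "tcp_rot": TCP orientation; "contact_force": force on the tool from outside, world axes, zero at the start; "moment": the same for the moment, N m; "grip_width": finger opening in mm; "finger_force": force on a finger pad.
Only numpy, scipy, OpenCV 4.12 (cv2) and the standard library are available. Lean on these libraries where they do the work, as an engineer would, in place of code of your own. Each camera call takes 0.05 s, during which the arm holds its last target. There are 200 camera calls.

## Task

Turn the aluminium collar of the pull tester until its four-dot mark clicks in at the red index pointer, and let go of it with the rod still fully in. Then take the black knob and pull the sprung rod up until its orange band stands half in and half out of the collar, never so far that the red part of the rod shows, and finish holding it there for the reading. Leave the other things on the bench alone.

Things in the scene. Friction and masses are not known exactly. Their poses are not given: they have to be found in the camera images.
- pull_tester: pull tester, fixed: grey base plate 110 x 100 x 12 mm, column radius 21 mm (24 just under the collar), then collar, rod, knob on one vertical axis. Origin: plate's underside on that axis; z up. Red-headed index post, 11 mm thick, stands 40 mm out along the body's -x, top 93 mm up, its red pointer aimed at the collar: keep the fingers off it. Other sides are free
- collar_ring: aluminium collar, 56 mm across, 28 mm tall. Origin: centre of its flat top face, 92 mm above the bench, z up; turns only. Grip it across from above, fingers either side of the knob (52 mm free below it). Marks of 1 to 6 black dots lie on the top face 0.45 rad apart, rising clockwise seen from above; the n-dot mark is at angle pi - 0.45 (n - 1) from its own x axis
- range_collar (a joint): collar angle, rad, growing anticlockwise seen from above: 0 = one dot at the red pointer, 0.45 two, 0.90 three, 1.35 four, 1.80 five, 2.25 six dots; stops at 0 and 2.25. A spring ball holds it in each place (under 0.1 N m to turn it on) and draws it home when let go near one. Starts at one, two or three dots. Does not alter the rod's spring
- knob: black round knob fixed on top of the rod, 24 mm across, 18 mm tall: from 12 to 30 mm above its origin, which lies on the axis, level with the collar's top face while the rod is in. Below the knob the bare rod, 14 mm thick. Rises with the rod; z up
- pull_rod (a joint): how far the rod is pulled up, m: 0 fully in, stop at 0.075. A spring draws it back with 5 N at 0 plus 200 N/m (14 N at 0.045; weight 1 N more); let go, it goes back in. The orange band, 10 mm long, starts to show at 0.040, is half out at 0.045 and all out at 0.050; the red part shows from 0.060
- putty_tub: bystander: tub with blue lid, 67 mm across, 48 mm tall; origin centre of the underside
- ring_gauge: bystander: grey setting ring, 52 mm across, 16 mm tall; origin centre of the underside
- arch_model_3: bystander: tan dental arch model, 57 x 66 x 21 mm; origin centre of the underside
- cup_1: bystander: small cup with white lid, 49 mm across, 52 mm tall; origin centre of the underside
Not all that is in view belongs to the job. Several things have the shape of the pull_tester; the one meant has the colours described above.

How it is judged (in metres and radians):
On the way:
1. collar at four dots and let go, rod still in (value of joint range_collar between 1.23 and 1.47 rad and value of joint pull_rod below 0.01 m and contact force between collar_ring and the fingers below 0.3 N), for 0.3 s.
At the end, for the whole second after the job is handed in: the fingers hold the knob with the rod at rest, pulled out 40 to 50 mm (the orange band partly out of the collar), and the collar is in its four-dot place (1.35 within 0.12 rad) (value of joint pull_rod between 0.04 and 0.05 m and velocity of joint pull_rod between -0.01 and 0.01 m/s and contact force between knob and the fingers above 5 N and value of joint range_collar between 1.23 and 1.47 rad); the arm keeps its last pose, push and grip.
It fails at once if the rod is pulled so far that its red part shows (beyond 60 mm) (value of joint pull_rod above 0.061 m).
It fails at once if a bystander is moved by more than 30 mm (distance of any of putty_tub, ring_gauge, arch_model_3, cup_1 from where it was at the start of the episode above 0.03 m).
It also fails if it takes over 48 s, if anything falls off the work surface, if the arm or the gripper's body presses on something with over 40 N, if the wrist force passes 120 N, or if a joint passes its speed limit or range.

## Working session

There is one attempt and no reset: what is moved stays moved. The work goes in short steps, Python scripts to look and compute and a tool call to move; the robot and the scene stay as the last step left them, time stands still between calls to the robot, and variables do not carry over. Pictures are saved under pics/ and viewed, at most 10 in all, crops included, and the job is handed in when it is done.

Besides the shell and the picture viewer there is one more tool, called after "Request:" by a JSON object that holds its "api" and its "payload", one argument or row to a line. step_arm: Moves the arm, as the interface text tells. Shift numbers are shares of 100 mm and turn numbers shares of pi/4 rad, none past 1 either way. Its arguments: {"type":"object","properties":{"targets":{"type":"array"}},"required":["targets"]}

```bash
mkdir -p pics
cat > h.py <<'E'
import numpy as np, cv2
from plant import bot
def ray(name,u,v):
    c=bot.camera_info(name);K=np.array([[c['fx'],0,c['cx']],[0,c['fy'],c['cy']],[0,0,1.]])
    p=cv2.undistortPoints(np.array([[[u,v]]],float),K,np.array([c['k1'],0,0,0.]))[0,0]
    T=np.array(c['camera_from_world']);R=T[:3,:3];o=-R.T@T[:3,3]
    return o,R.T@np.array([p[0],p[1],1])
def onz(name,u,v,z):
    o,d=ray(name,u,v);return o+d*(z-o[2])/d[2]
E
python3 - <<'E'
from h import *
for n in('top','side'):
    p,d=bot.capture(n);cv2.imwrite(f'pics/{n}0.png',p);np.save(f'{n}0.npy',d)
    c=bot.camera_info(n);print(n,c['fx'],c['k1'],ray(n,280,210))
print(bot.get_obs(),bot.tips_ahead)
E
```

```text
top 413.6738351564699 -0.0330932332510485 (array([499.96605589, -84.1215346 , 946.45317066]), array([ 0.20230755, -0.00271936, -0.9794479 ]))
side 444.43176765666203 -0.12940647603251637 (array([724.71811717, 680.96488521, 601.67534418]), array([-0.06008436, -0.82757787, -0.55820384]))
{'time': 0.1, 'joint_positions': array([ 1.17396137e+00,  3.42673317e-01,  1.52492982e+00,  5.29419782e-05,
        1.27543647e+00, -1.46015383e-01]), 'dq': array([-0.00023306, -0.00158674, -0.00413774, -0.00077376,  0.00130675,
       -0.00053777]), 'tau': array([ 2.48048716e-03, -4.31999481e+01, -2.44692475e+01,  7.21322419e-02,
        5.26315346e-02, -5.25432779e-05]), 'tool_pos': array([130.14252068, 508.26192873, 251.10102325]), 'tcp_rot': array([-3.14016846e+00, -2.60615861e-04,  2.89075744e+00]), 'contact_force': array([ 0.18648723,  0.58169368, -0.37343874]), 'moment': array([-0.01467109, -0.05513444,  0.0533553 ]), 'finger_force': 0.0, 'grip_width': 92.02892816420884} 25.0
```

View pics/top0.png

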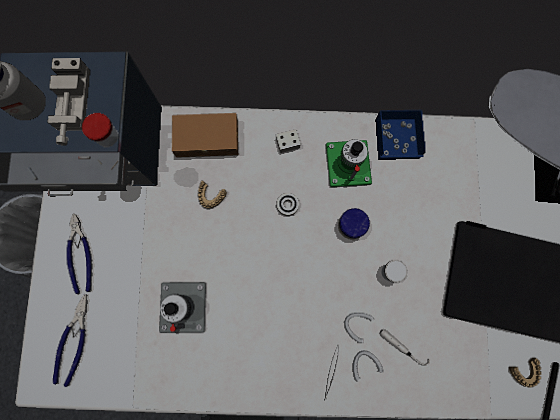

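View pics/side0.png

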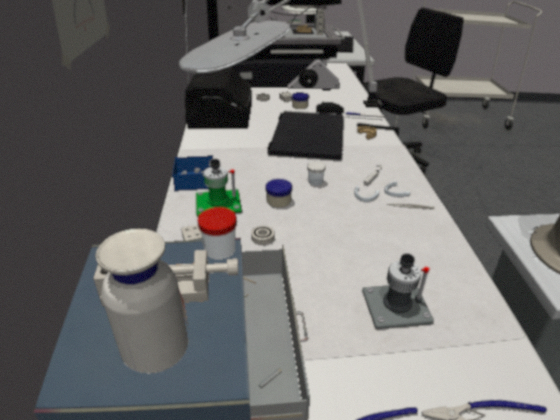

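Two things have the tester's shape: the one on the green plate at top (350,160) / side (217,190), and the one on the grey plate at top (182,307) / side (403,290). The description gives a grey base plate, so the second one fits. I'll confirm it in an enlarged crop.

Run:
```python
from h import *
p=cv2.imread('pics/top0.png');d=np.load('top0.npy')
c=p[275:340,150:215]
a=cv2.resize(c,None,fx=9,fy=9,interpolation=cv2.INTER_CUBIC);cv2.imwrite('pics/crop1.png',a)
# plate: grey mask in region at z~12
hsv=cv2.cvtColor(p,cv2.COLOR_BGR2HSV)
pts=[]
for v in range(275,340):
  for u in range(150,215):
    if d[v,u]>0:
      o,r=ray('top',u,v);pts.append([u,v,*(o+r*d[v,u]),*p[v,u]])
pts=np.array(pts)
pl=pts[(pts[:,4]>8)&(pts[:,4]<17)]
print(len(pl),cv2.minAreaRect(pl[:,2:4].astype(np.float32)))
co=pts[(pts[:,4]>85)&(pts[:,4]<97)];print('collar',cv2.minEnclosingCircle(co[:,2:4].astype(np.float32)),co[:,4].mean(),len(co))
kn=pts[(pts[:,4]>115)&(pts[:,4]<130)];print('knob',cv2.minEnclosingCircle(kn[:,2:4].astype(np.float32)),kn[:,4].mean(),len(kn))
red=pts[(pts[:,7]>1.8*pts[:,6])&(pts[:,7]>90)];print('red',red[:,:5].mean(0),red[:,4].max(),len(red), onz('top',*red[:,:2].mean(0),90))
```

```text
Traceback (most recent call last):
  File "h.py", line 4, in ray
    c=bot.camera_info(name);K=np.array([[c['fx'],0,c['cx']],[0,c['fy'],c['cy']],[0,0,1.]])
ValueError: time passes only in moves, steps and waits
```

View pics/crop1.png

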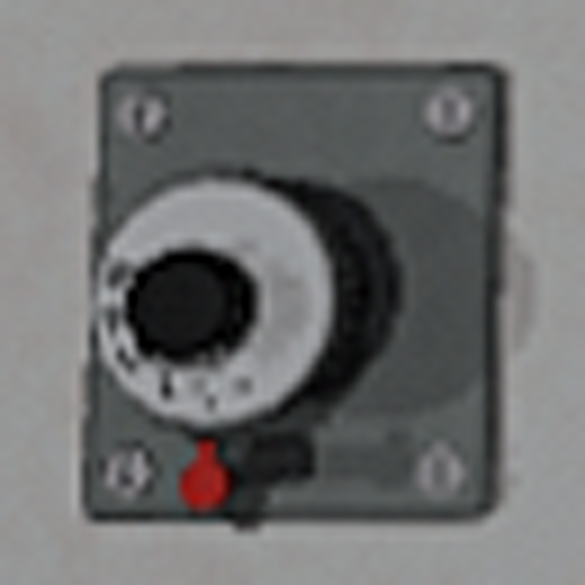

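The crop shows the grey plate, light collar, black knob at crop (190,305) and red index post at (205,480), so this is the right tester. The marks run clockwise from (245,385), and the second one appears to be at the pointer. Next I'll measure it.

```bash
cat > h.py <<'E'
import numpy as np, cv2
from plant import bot
C={n:bot.camera_info(n) for n in('top','side')}
def ray(name,u,v):
    c=C[name];K=np.array([[c['fx'],0,c['cx']],[0,c['fy'],c['cy']],[0,0,1.]])
    p=cv2.undistortPoints(np.array([[[u,v]]],float),K,np.array([c['k1'],0,0,0.]))[0,0]
    T=np.array(c['camera_from_world']);R=T[:3,:3];o=-R.T@T[:3,3]
    return o,R.T@np.array([p[0],p[1],1])
def onz(name,u,v,z):
    o,d=ray(name,u,v);return o+d*(z-o[2])/d[2]
E
python3 - <<'E'
from h import *
p=cv2.imread('pics/top0.png');d=np.load('top0.npy')
pts=[]
for v in range(275,340):
  for u in range(150,215):
    if d[v,u]>0:
      o,r=ray('top',u,v);pts.append([u,v,*(o+r*d[v,u]),*p[v,u]])
pts=np.array(pts)
f=lambda a:a[:,2:4].astype(np.float32)
pl=pts[(pts[:,4]>8)&(pts[:,4]<17)];print(len(pl),cv2.minAreaRect(f(pl)))
co=pts[(pts[:,4]>87)&(pts[:,4]<97)&(pts[:,5:8].min(1)>100)];print('collar',cv2.minEnclosingCircle(f(co)),co[:,4].mean(),len(co))
kn=pts[(pts[:,4]>115)&(pts[:,4]<130)];print('knob',cv2.minEnclosingCircle(f(kn)),kn[:,4].mean(),len(kn))
red=pts[(pts[:,7]>1.8*pts[:,6])&(pts[:,7]>90)];print('red',red[:,:5].mean(0),len(red))
w=lambda x,y,z:onz('top',150+(x+.5)/9-.5,275+(y+.5)/9-.5,z)
for n,x,y,z in[('plateTL',105,65,12),('TR',503,65,12),('BL',88,518,12),('BR',495,518,12),('collL',97,300,92),('collR',333,300,92),('collT',215,178,92),('collB',215,425,92),('knob',190,305,122),('red',205,482,93),('ptr',207,447,91),('m1',245,385,92),('m2',207,392,92),('m3',167,385,92),('m4',125,352,92),('m5',110,315,92),('m6',117,272,92)]: print(n,w(x,y,z).round(1))
s=cv2.imread('pics/side0.png');m=s[240:335,355:440];cv2.imwrite('pics/crop2.png',cv2.resize(m,None,fx=6,fy=6,interpolation=cv2.INTER_CUBIC))
E
```

```text
1389 ((468.61810302734375, 122.22572326660156), (108.49174499511719, 101.20784759521484), 1.7311111688613892)
collar ((468.3270263671875, 123.0500259399414), 26.818042755126953) 92.27502103861991 383
knob ((468.2686767578125, 122.5085220336914), 12.274515151977539) 121.38553457678928 125
red [172.07142857 327.75       429.31000667 123.4654287   87.60982817] 28
plateTL [521.7 173.2  12. ]
TR [524.7  74.8  12. ]
BL [413.  168.9  12. ]
BR [416.   70.2  12. ]
collL [467.8 148.9  92. ]
collR [469.4  96.1  92. ]
collT [495.5 124.4  92. ]
collB [441.4 120.5  92. ]
knob [468.5 120.5 122. ]
red [429.1 121.6  93. ]
ptr [436.5 122.2  91. ]
m1 [450.3 114.4  92. ]
m2 [448.5 122.8  92. ]
m3 [449.8 131.8  92. ]
m4 [456.7 141.7  92. ]
m5 [464.6 145.7  92. ]
m6 [474.1 144.9  92. ]
```

View pics/crop2.png

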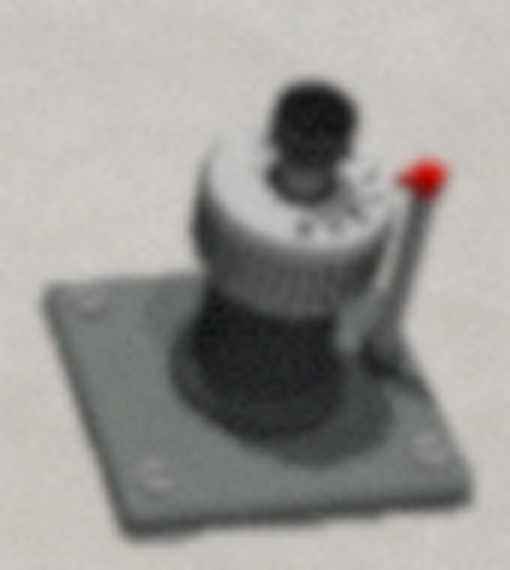

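The collar axis is at about (468.3, 122.6). The pointer is towards -x, and the two-dot mark is at the pointer (angle 0.45), so the collar needs +0.90 rad anticlockwise. I'll move above it in hops.

Request:
{"api": "step_arm", "payload": {
  "targets": [1,-0.43,-0.29,0.05,0,0,0,1,-0.85,-0.58,0.1,0,0,0]
}}

```text
time: 0.35
tool_pos: [198.6, 430.4, 241.2]
tcp_rot: [-3.141, 0.0, 2.892]
contact_force: [0.4, -0.4, -0.1]
grip_width: 91.8
finger_force: 0.0
```

Request:
{"api": "step_arm", "payload": {
  "targets": [1,-0.43,-0.29,0.05,0,0,0,1,-0.85,-0.58,0.1,0,0,0]
}}

```text
time: 0.6
tool_pos: [266.9, 352.7, 231.4]
tcp_rot: [-3.141, -0.0, 2.891]
contact_force: [-0.1, 0.2, 0.4]
grip_width: 91.7
finger_force: 0.0
```

Request:
{"api": "step_arm", "payload": {
  "targets": [1,-0.43,-0.29,0.05,0,0,0,1,-0.85,-0.58,0.1,0,0,0]
}}

```text
time: 0.85
tool_pos: [334.9, 275.3, 221.4]
tcp_rot: [-3.142, -0.0, 2.891]
contact_force: [0.6, 0.0, -0.0]
grip_width: 91.8
finger_force: 0.0
```

Request:
{"api": "step_arm", "payload": {
  "targets": [1,-0.43,-0.29,0.05,0,0,0,1,-0.85,-0.58,0.1,0,0,0]
}}

```text
time: 1.1
tool_pos: [402.9, 198.0, 211.4]
tcp_rot: [3.142, -0.0, 2.891]
contact_force: [0.9, 0.8, -0.6]
grip_width: 91.9
finger_force: 0.0
```

Request:
{"api": "step_arm", "payload": {
  "targets": [1,-0.43,-0.29,0.05,0,0,0,1,-0.83,-0.58,0.1,0,0,0.25,1,-0.83,-0.58,0.1,0,0,0.25,1,-0.83,-0.58,0.1,0,0,0.25]
}}

```text
time: 1.6
tool_pos: [467.4, 122.9, 201.4]
tcp_rot: [-3.141, -0.001, 2.695]
contact_force: [-0.4, 0.4, -0.0]
grip_width: 91.6
finger_force: 0.0
```

Request:
{"api": "step_arm", "payload": {
  "targets": [1,-0.01,0,0.3,0,0,0,1,-0.01,0,0.6,0,0,0,1,-0.01,0,0.8,0,0,0,1,-0.01,0,0.8,0,0,0]
}}

```text
time: 2.1
tool_pos: [467.3, 123.4, 120.8]
tcp_rot: [-3.14, -0.003, 2.697]
contact_force: [-0.6, 0.7, 0.1]
grip_width: 91.9
finger_force: 0.0
```

Request:
{"api": "step_arm", "payload": {
  "targets": [1,0,0,0.15,0,0,0,1,0,0,0.31,0,0,0,1,0,0,0.31,0,0,0]
}}

```text
time: 2.48
tool_pos: [468.5, 122.9, 91.0]
tcp_rot: [-3.141, -0.001, 2.696]
contact_force: [0.3, -0.0, 0.5]
grip_width: 91.7
finger_force: 0.0
```

Request:
{"api": "step_arm", "payload": {
  "targets": [0.6,0,0,0,0,0,0,0.5,0,0,0,0,0,0,0.4,0,0,0,0,0,0,0.4,0,0,0,0,0,0,0.4,0,0,0,0,0,0]
}}

```text
time: 3.1
tool_pos: [468.9, 122.0, 90.9]
tcp_rot: [-3.141, 0.0, 2.695]
contact_force: [-1.2, -1.3, 2.5]
grip_width: 55.0
finger_force: 30.0
```

Request:
{"api": "step_arm", "payload": {
  "targets": [0.4,0,0,0,0,0,-0.15,0.4,0,0,0,0,0,-0.3,0.4,0,0,0,0,0,-0.45,0.4,0,0,0,0,0,-0.6,0.4,0,0,0,0,0,-0.6]
}}

```text
time: 3.72
tool_pos: [469.2, 123.2, 90.9]
tcp_rot: [3.14, 0.001, -3.116]
contact_force: [-0.4, 5.4, 1.3]
grip_width: 55.3
finger_force: 30.0
```

Request:
{"api": "step_arm", "payload": {
  "targets": [0.4,0,0,0,0,0,-0.15,0.4,0,0,0,0,0,-0.3,0.4,0,0,0,0,0,-0.45,0.4,0,0,0,0,0,-0.55,0.4,0,0,0,0,0,-0.55,0.4,0,0,0,0,0,-0.55]
}}

```text
time: 4.47
tool_pos: [468.9, 124.2, 90.9]
tcp_rot: [3.139, 0.002, -2.686]
contact_force: [-1.0, 10.6, 0.9]
grip_width: 55.5
finger_force: 30.0
```

Request:
{"api": "step_arm", "payload": {
  "targets": [0.7,0,0,0,0,0,0,1,0,0,0,0,0,0,1,0,0,0,0,0,0,1,0,0,0,0,0,0,1,0,0,0,0,0,0,1,0,0,0,0,0,0]
}}

```text
time: 5.22
tool_pos: [469.0, 122.2, 90.7]
tcp_rot: [3.142, 0.0, -2.686]
contact_force: [0.4, -1.0, -0.1]
grip_width: 91.7
finger_force: 0.0
```

Request:
{"api": "step_arm", "payload": {
  "targets": [1,0,0,-0.3,0,0,0,1,0,0,-0.6,0,0,0,1,0,0,-0.9,0,0,0,1,0,0,-0.9,0,0,0]
}}

```text
time: 5.72
tool_pos: [470.2, 122.4, 182.8]
tcp_rot: [-3.14, 0.005, -2.685]
contact_force: [-0.2, -0.2, -0.5]
grip_width: 91.6
finger_force: 0.0
```

Request:
{"api": "step_arm", "payload": {
  "targets": [1,0.5,0,-0.1,0,0,0,1,0.9,0,-0.3,0,0,0,1,0.9,0,-0.3,0,0,0]
}}

```text
time: 6.1
tool_pos: [386.4, 82.1, 210.9]
tcp_rot: [-3.142, -0.0, -2.687]
contact_force: [0.4, 1.0, 0.4]
grip_width: 91.9
finger_force: 0.0
```

Run:
```python
from h import *
t,_=bot.capture('top');s,_=bot.capture('side')
a=cv2.resize(t[275:340,150:215],(570,570),interpolation=cv2.INTER_CUBIC)
cv2.imwrite('pics/crop3.png',a);cv2.imwrite('pics/crop4.png',cv2.resize(s[240:335,355:440],None,fx=6,fy=6,interpolation=cv2.INTER_CUBIC))
```

```text
(no output)
```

View pics/crop3.png

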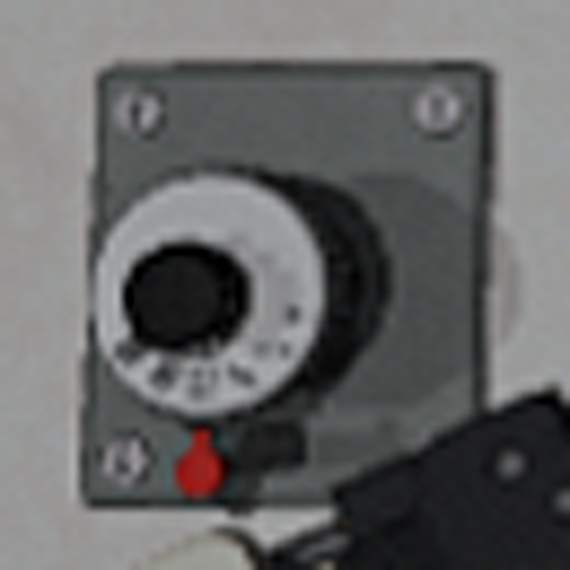

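View pics/crop4.png

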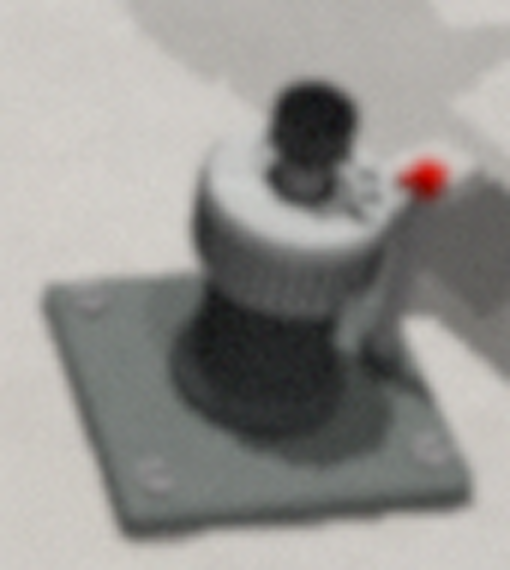

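The four-dot square is at the pointer (crop3 (205,383) above the red head at (200,465)). One, two and three dots are to its right, five and six to its left, and the rod is in. Next is the knob.

Request:
{"api": "step_arm", "payload": {
  "targets": [1,-0.5,0,0,0,0,0,1,-0.91,0,0,0,0,0,1,-0.91,0,0.3,0,0,0,1,-0.91,0,0.6,0,0,0,1,-0.91,0,0.9,0,0,0,1,-0.91,0,0.9,0,0,0]
}}

```text
time: 6.95
tool_pos: [468.7, 122.9, 117.9]
tcp_rot: [3.139, -0.006, -2.685]
contact_force: [-0.5, 0.1, 0.4]
grip_width: 92.0
finger_force: 0.0
```

Request:
{"api": "step_arm", "payload": {
  "targets": [0.5,0,0,0,0,0,0,0.3,0,0,0,0,0,0,0.1,0,0,0,0,0,0,0,0,0,0,0,0,0,0,0,0,0,0,0,0,0,0,0,0,0,0,0,0,0,0,0,0,0,0]
}}

```text
time: 7.82
tool_pos: [469.8, 122.8, 120.7]
tcp_rot: [3.141, -0.0, -2.686]
contact_force: [-5.1, 10.7, 1.6]
grip_width: 26.3
finger_force: 6.3
```

Request:
{"api": "step_arm", "payload": {
  "targets": [0,0,0,0,0,0,0,0,0,0,0,0,0,0,0,0,0,0,0,0,0]
}}

```text
time: 8.2
tool_pos: [469.1, 124.2, 120.7]
tcp_rot: [3.139, -0.0, -2.686]
contact_force: [-1.7, 8.3, 2.0]
grip_width: 22.6
finger_force: 30.0
```

Request:
{"api": "step_arm", "payload": {
  "targets": [0,0,0.02,-0.05,0,0,0,0,0,0.02,-0.1,0,0,0,0,0,0.02,-0.15,0,0,0,0,0,0.02,-0.2,0,0,0,0,0,0.02,-0.2,0,0,0]
}}

```text
time: 8.82
tool_pos: [468.9, 124.4, 140.9]
tcp_rot: [-3.142, 0.0, -2.686]
contact_force: [2.7, -0.3, -9.6]
grip_width: 22.4
finger_force: 30.0
```

Request:
{"api": "step_arm", "payload": {
  "targets": [0,0,0,-0.05,0,0,0,0,0,0,-0.1,0,0,0,0,0,0,-0.15,0,0,0,0,0,0,-0.2,0,0,0,0,0,0,-0.25,0,0,0,0,0,0,-0.25,0,0,0,0,0,0,-0.25,0,0,0]
}}

```text
time: 9.7
tool_pos: [468.9, 124.4, 165.5]
tcp_rot: [3.142, -0.0, -2.686]
contact_force: [4.0, -1.0, -14.1]
grip_width: 22.7
finger_force: 30.0
```

Run:
```python
from h import *
t,_=bot.capture('top');s,_=bot.capture('side')
cv2.imwrite('pics/crop5.png',np.hstack([cv2.resize(t[275:340,150:215],(399,570),interpolation=cv2.INTER_CUBIC),cv2.resize(s[225:320,370:435],(390,570),interpolation=cv2.INTER_CUBIC)]))
print(bot.get_obs())
```

```text
{'time': 9.8, 'joint_positions': array([ 1.01284710e-01,  3.62470879e-01,  1.75683952e+00, -2.99689100e-05,
        1.02267217e+00, -1.92556355e+00]), 'dq': array([ 0.00105086, -0.0017956 ,  0.00075168, -0.00176576,  0.00091208,
        0.00113912]), 'tau': array([  1.24988828, -47.44942904, -23.27853978,   0.39103797,
         1.22311771,  -0.04880694]), 'tool_pos': array([468.86450159, 124.43788869, 165.51849719]), 'tcp_rot': array([ 3.14148119e+00, -3.74519479e-04, -2.68552508e+00]), 'contact_force': array([  4.10944156,  -0.97789824, -13.2107504 ]), 'moment': array([-0.14560929, -0.65134132, -0.08439491]), 'finger_force': 29.99785944877658, 'grip_width': 22.904091333661075}
```

View pics/crop5.png

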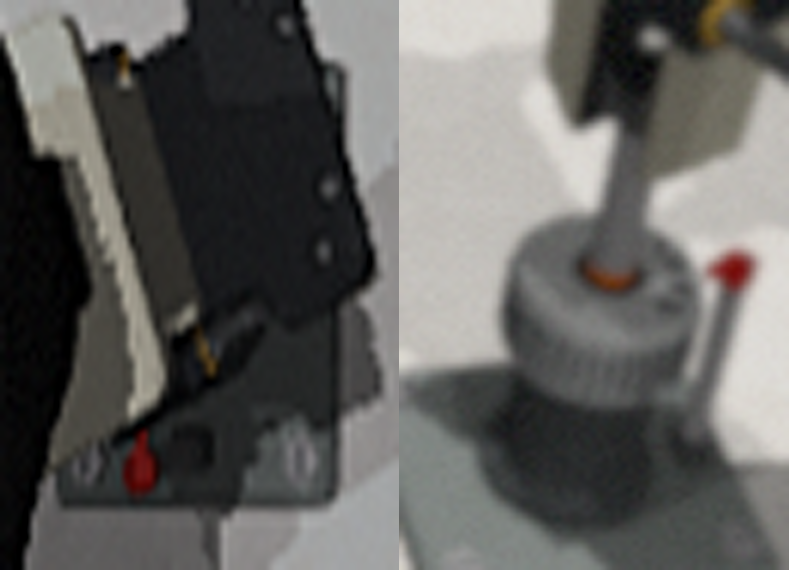

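The side crop shows the orange band just above the collar face at (612,272), with no red on the rod. I'll wait one second, then measure how much of the band shows and whether the rod is slipping.

Request:
{"api": "step_arm", "payload": {
  "targets": [0,0,0,0,0,0,0,0,0,0,0,0,0,0,0,0,0,0,0,0,0,0,0,0,0,0,0,0,0,0,0,0,0,0,0,0,0,0,0,0,0,0,0,0,0,0,0,0,0,0,0,0,0,0,0,0]
}}

```text
time: 10.8
tool_pos: [468.9, 124.5, 165.7]
tcp_rot: [3.142, -0.0, -2.686]
contact_force: [3.3, -2.1, -14.9]
grip_width: 22.3
finger_force: 30.0
```

Run:
```python
from h import *
s,_=bot.capture('side')
o,_=ray('side',280,210);A=np.array([468.7,124.2])
h=o[:2]-A;h/=np.linalg.norm(h);F=A+7*h   # front of rod, facing the camera
for u in(403,404,405,406):
  for v in range(264,277):
    o,d=ray('side',u,v);k=((F-o[:2])@h)/(d[:2]@h);P=o+k*d
    print(u,v,s[v,u],P.round(1)) if u in(404,405) else 0
print(bot.get_obs()['tool_pos'],bot.get_obs()['contact_force'])
```

```text
404 264 [79 78 80] [472.7 130.  112.7]
404 265 [86 86 87] [472.4 130.2 110.6]
404 266 [84 83 83] [472.1 130.4 108.4]
404 267 [85 86 86] [471.7 130.5 106.3]
404 268 [87 85 90] [471.4 130.7 104.1]
404 269 [73 78 93] [471.  130.8 102. ]
404 270 [ 60  72 105] [470.7 131.   99.8]
404 271 [ 28  58 109] [470.4 131.1  97.7]
404 272 [15 49 93] [470.  131.3  95.5]
404 273 [54 57 74] [469.7 131.5  93.3]
404 274 [79 79 80] [469.3 131.6  91.1]
404 275 [96 97 98] [469.  131.8  89. ]
404 276 [103 106 102] [468.6 131.9  86.8]
405 264 [88 88 90] [471.3 130.7 113.2]
405 265 [88 89 89] [470.9 130.9 111.1]
405 266 [88 87 89] [470.6 131.  108.9]
405 267 [93 91 92] [470.2 131.2 106.8]
405 268 [89 89 91] [469.9 131.4 104.7]
405 269 [87 88 96] [469.6 131.5 102.5]
405 270 [ 69  79 104] [469.2 131.7 100.4]
405 271 [ 37  61 110] [468.9 131.8  98.2]
405 272 [27 53 99] [468.5 132.   96. ]
405 273 [44 53 77] [468.2 132.1  93.9]
405 274 [74 74 77] [467.8 132.3  91.7]
405 275 [94 94 95] [467.5 132.5  89.5]
405 276 [ 98 101  99] [467.1 132.6  87.3]
[468.93050201 124.44408616 165.71917847] [  3.7642729   -2.41662275 -15.66878754]
```

```bash
python3 -c "
from plant import bot
print(bot.close_job())"
```

```text
the job is handed in; nothing more can be done
None
```

I turned the collar to four dots and released it with the rod in, then pulled the rod up about 45 mm and handed the job in holding it there; the orange band is about half out, and the verdict wasn't shown.

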